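# Sort the bench oddments into their cups and trays

## Robot

A 6-joint arm with a two-finger parallel gripper is mounted at the origin on the work surface; the furniture and walls round the work are solid. World frame = base frame: x ahead of the robot, y to its left, z up, the work surface at z = 0. Lengths are in m, angles in rad, forces in N, time in s.
With the tool pointing down it reaches from about 0.35 to 0.85 m from the base axis. Payload 8.1 kg.
Tool frame: the origin (TCP) lies between the finger pads; the fingertips stand 11 mm ahead of it and the grasp point (between the pads) lies 8 mm behind it (robot.tips_ahead is the distance from the TCP to the fingertips, in m); z points along the fingers, y is the line along which they close (so a half turn about z gives the same grasp; the last joint's range is limited). The gripper opens to 93 mm and grips with 3 to 60 N. Pads are 15 mm wide; open, the fingers measure 128 mm over their backs; the gripper's body (75 mm by 188 mm) begins 65 mm behind the grasp point.
Start: joints at [1.174, 0.13, 1.488, -0, 1.523, -0.085], TCP at [0.184, 0.571, 0.23] pointing down, gripper open.
Joint ranges: [-2.96, 2.96], [-0.89, 2.26], [0.02, 2.5], [-1.34, 4.48], [0, 2.73], [-2.66, 2.66]. Speed limits (rad/s): [2.39, 2.39, 2.79, 3.14, 3.14, 3.14].

## Interface

Orientations are given as a rotation vector (axis times angle).
In Python, from plant import robot gives the robot as it stands. The module is installed in compiled form; this text tells all that it offers.
- The arm moves only by the tool move_arm, never from a script. Its argument "deltas" is one flat list of numbers, 7 for each row, row after row: the shift along the tool's x, y, z in m, then the turn, a rotation vector about the tool's x, y, z in rad, then the opening, from 0 (shut) to 1 (fully open). A call has 1 to 12 rows; each row is the pose to reach, as a shift and turn from the pose commanded when the call began, along the tool's axes at that moment; what a row does not reach only later rows make up. A row lasts 1/8 s, in which the tool goes at most 62.5 mm and 10.7 degrees, less where a joint would pass 70% of its speed; a pose out of reach is approached as far as the arm can. A call with a gripper value outside its range is refused whole. The fingers move at their own pace and stop on an object; "squeeze" is the grip in N (left out, the last holds). Time passes only in rows, so rows that repeat a pose let the fingers close. It gives the time, the measured TCP pose, the force, the opening and the grip force at its end, in the units of the state.
- robot.read_state(): the state, without advancing time (a new reading comes with each control period).
- robot.read_camera(name): name is "side" or "top" or "wrist"; returns (picture, depth): 400x640x3 uint8, red, green, blue; 400x640 float32, m along the optical axis (not along the pixel's ray), 0 where there is no reading.
- robot.camera_model(name): a dict with "K" (3x3 intrinsics, pixels), "k1" (the pictures are not rectified: a ray, as slopes to the right and down, at radius r is drawn at 1 + k1 r^2 times it, then the intrinsics apply), "R" (3x3) and "t" (3): a world point X has camera coordinates R X + t; the wrist camera has in their place "tool_from_camera" (4x4, takes a point from camera to tool coordinates, whose origin is the TCP and whose axes are the flange's). Camera axes: x right, y down, z forward; pixel columns grow to the right and rows downward; lengths in m; the calibration is good to about 2 mm. A picture is of the moment at which its call begins: read the wrist's pose just before it. camera_model takes no time and is no camera call.
- robot.close_job(): hands the job in; it is judged then, once.
Trained networks look in the newest picture that a camera, given by its name, has taken for a name from the list of things; names that differ only in an ending like _2 or _b are one class to them, and where a whole thing is asked for, a point or a joint stands for the part that bears it (a point fixed in the world has none). Each returns a list of dicts, best first, with "confidence" (0 to 1); they miss things now and then, are a little off and sometimes report something else, mostly with a low value. They report only what shows in the picture. A call takes as long as a camera call.
- robot.recognise(camera, label): "uv" ([column, row] in pixels, amid what is visible of it).
The state is a dict: "t": time; "q": joint angles; "dq": joint speeds; "joint_torque": joint torques, N m; "tool_pos": TCP position; "orientation": TCP orientation; "force": force on the tool from outside, world axes, zero at the start; "wrist_torque": the same for the moment, N m; "opening": finger opening in m; "gripper_force": force on a finger pad.
Only numpy, scipy, OpenCV 4.12 (cv2) and the standard library are available. Lean on these libraries where they do the work, as an engineer would, in place of code of your own. Each camera call takes 0.05 s, during which the arm holds its last target. There are 200 camera calls.

## Task

Tidy up the bench: stand the white bottle with the red cap in the red cup and the brown vial with the black cap in the black cup, lay the green clip and the orange strip in the pink tray, and lay the blue pen in the grey pen tray. Everything must lie or stand fully inside its own place, flat on the floor there and not leaning on a rim, and the two bottles must stay upright the whole time.

Things in the scene. Friction and masses are not known exactly. Their poses are not given: they have to be found in the camera images.
- red_bottle: Small white bottle with a red screw cap, standing upright: 35 mm diameter, 74 mm high in all (body to 60 mm with its shoulder above about 45 mm, cap 27 mm diameter above that), 60 g. Origin at the centre of its underside, z up along the bottle.
- brown_vial: Brown glass vial with a black screw cap, standing upright: 34 mm diameter, 80 mm high in all (body to 68 mm with its shoulder above about 50 mm, cap 26 mm diameter above that), 45 g. Origin at the centre of its underside, z up along the vial.
- green_clip: Flat bright green bag clip lying on the worktop: 25 mm wide (its x), 72 mm long (its y), 10 mm thick with a small pin to 13 mm in the middle. Origin at the centre of its underside.
- orange_strip: Orange plastic strip lying flat on the worktop: 14 mm wide (its x), 75 mm long (its y), 9 mm thick. Origin at the centre of its underside.
- blue_pen: Blue pen lying on the worktop: 11 mm thick, 144 mm long (its y). Origin at the middle of its length on its underside; it may roll a little about its y axis.
- red_cup: Round red bottle cup, fixed to the worktop: 82 mm over the foot, 71 mm over the rim, 30 mm high, opening 57 mm in diameter, inner floor 5 mm above the worktop. Origin at the centre of its underside.
- black_cup: Round black bottle cup, fixed to the worktop, of the same shape as the red one: 82 mm over the foot, 71 mm over the rim, 30 mm high, opening 57 mm in diameter, inner floor 5 mm above the worktop. Origin at the centre of its underside.
- pink_tray: Shallow pink tray, fixed to the worktop: 125 mm (its x) by 185 mm (its y) over the rim, 34 mm high; the flat inner floor, 4 mm above the worktop, measures about 94 mm (x) by 146 mm (y), the walls slope outward. Origin at the centre of its underside.
- pen_tray: Grey rectangular pen tray, fixed to the worktop: 84 mm (its x) by 190 mm (its y), 26 mm high, walls and floor 4 mm thick, open on top. Origin at the centre of its underside.

How it is judged:
At the end, for the whole second after the job is handed in: Red-capped bottle in the red cup, brown vial in the black cup (14 mm of centre, base 10 mm, tilt 0.15 rad); clip and strip in the pink tray (45 x 70 mm of centre, base 12 mm, 0.25 rad of level); pen in the grey tray (42 x 30 mm of centre, 20 mm high, 0.12 rad of level); all at rest (horizontal distance between red_bottle and red_cup below 0.014 m and z of red_bottle in the frame of red_cup below 0.01 m and angle between each of red_bottle, brown_vial's own z axis and vertical below 0.15 rad and linear speed of each of red_bottle, brown_vial, green_clip, orange_strip, blue_pen below 0.02 m/s and horizontal distance between brown_vial and black_cup below 0.014 m and z of brown_vial in the frame of black_cup below 0.01 m and x of green_clip in the frame of pink_tray between -0.045 and 0.045 m and y of green_clip in the frame of pink_tray between -0.07 and 0.07 m and z of each of green_clip, orange_strip in the frame of pink_tray below 0.012 m and angle between each of green_clip, orange_strip's own z axis and vertical below 0.25 rad and x of orange_strip in the frame of pink_tray between -0.045 and 0.045 m and y of orange_strip in the frame of pink_tray between -0.07 and 0.07 m and x of blue_pen in the frame of pen_tray between -0.042 and 0.042 m and y of blue_pen in the frame of pen_tray between -0.03 and 0.03 m and z of blue_pen in the frame of pen_tray below 0.02 m and angle between blue_pen's own y axis and vertical between 1.45 and 1.69 rad); the robot touches nothing.
It fails at once if a bottle is tipped by more than 0.6 rad (angle between any of red_bottle, brown_vial's own z axis and vertical above 0.6 rad).
It also fails if it takes over 120 s, if anything falls off the work surface, if the arm or the gripper's body presses on something with over 40 N, if the wrist force passes 120 N, or if a joint passes its speed limit or range.

## Working session

There is one attempt and no reset: what is moved stays moved. The work goes in short steps, Python scripts to look and compute and a tool call to move; the robot and the scene stay as the last step left them, time stands still between calls to the robot, and variables do not carry over. Pictures are saved under pics/ and viewed, at most 14 in all, crops included, and the job is handed in when it is done.

Besides the shell and the picture viewer there is one more tool, called in YAML: its name, and indented under it one key for each argument. move_arm: Moves the arm, as the interface text tells. Its arguments: {"type":"object","properties":{"deltas":{"type":"array","items":{"type":"number"}},"squeeze":{"type":"number"}},"required":["deltas"]}

```bash
mkdir -p pics; cat > h.py <<'E'
import numpy as np, cv2
from scipy.spatial.transform import Rotation as Ro
from plant import robot
def world(cam,depth=None,st=None):
    m=robot.camera_model(cam);K=np.array(m["K"]);k1=m["k1"]
    def f(uv,d=None,z=None):
        # returns world point from pixel with depth d or plane z
        s=np.array([(uv[0]-K[0,2])/K[0,0],(uv[1]-K[1,2])/K[1,1]]);u=s.copy()
        for _ in range(20): u=s/(1+k1*(u@u))
        r=np.array([u[0],u[1],1.])
        if "R" in m:
            R=np.array(m["R"]).T;o=-R@np.array(m["t"])
        else:
            T=np.array(m["tool_from_camera"]);W=Ro.from_rotvec(st["orientation"]).as_matrix()
            R=W@T[:3,:3];o=W@T[:3,3]+np.array(st["tool_pos"])
        if d is None:
            w=R@r;d=(z-o[2])/w[2]
        return o+R@r*d
    return f
names="red_bottle brown_vial green_clip orange_strip blue_pen red_cup black_cup pink_tray pen_tray".split()
E
python3 - <<'E'
from h import *
s=robot.read_state();print({k:np.round(v,3) for k,v in s.items()})
for c in("top","side"):
    p,d=robot.read_camera(c);cv2.imwrite(f"pics/{c}0.png",p[:,:,::-1]);np.save(f"{c}d.npy",d)
    f=world(c)
    for n in names:
        for r in robot.recognise(c,n)[:2]:
            uv=r["uv"];dd=d[int(uv[1]),int(uv[0])]
            print(c,n,round(r["confidence"],2),np.round(uv),np.round(f(uv,d=dd),3) if dd>0 else None)
print(robot.camera_model("wrist"))
E
```

```text
{'t': np.float64(0.0), 'q': array([ 1.174,  0.131,  1.489,  0.   ,  1.523, -0.085]), 'dq': array([ 0.   ,  0.   , -0.   ,  0.002,  0.   , -0.   ]), 'joint_torque': array([ 2.0000e-03, -5.5985e+01, -4.9176e+01,  7.7000e-02,  3.6000e-02,
       -0.0000e+00]), 'tool_pos': array([0.184, 0.571, 0.229]), 'orientation': array([-4.880e-01, -3.103e+00,  3.000e-03]), 'force': array([ 0.671, -0.547,  0.23 ]), 'wrist_torque': array([-0.002,  0.036,  0.046]), 'gripper_force': np.float64(0.0), 'opening': np.float64(0.093)}
top red_bottle 0.57 [407. 162.] [ 0.583 -0.217  0.077]
top brown_vial 0.73 [451. 203.] [ 0.479 -0.335  0.059]
top green_clip 0.64 [166. 180.] [0.54  0.417 0.01 ]
top orange_strip 0.64 [406. 161.] [ 0.585 -0.215  0.075]
top orange_strip 0.6 [225. 158.] [0.602 0.26  0.005]
top blue_pen 0.52 [230. 194.] [0.504 0.245 0.006]
top red_cup 0.58 [446. 162.] [ 0.593 -0.34   0.01 ]
top black_cup 0.72 [402. 210.] [ 0.462 -0.217  0.006]
top pink_tray 0.65 [210. 248.] [0.361 0.295 0.005]
top pen_tray 0.95 [292. 173.] [0.562 0.079 0.007]
side red_bottle 0.55 [239. 181.] [ 0.599 -0.208  0.054]

[... 228 characters left out ...]
up 0.72 [219. 174.] [ 0.578 -0.367  0.008]
side black_cup 0.59 [276. 179.] [ 0.491 -0.184  0.029]
side pink_tray 0.56 [434. 232.] [0.336 0.267 0.001]
{'K': array([[284.54688002,   0.        , 317.69788846],
       [  0.        , 284.54688002, 200.58763552],
       [  0.        ,   0.        ,   1.        ]]), 'k1': 0.012155856005251611, 'tool_from_camera': array([[ 1.19505046e-03, -9.59812539e-01, -2.80639381e-01,
         7.82680320e-02],
       [ 9.99999130e-01,  9.90078028e-04,  8.72151701e-04,
        -5.04609012e-04],
       [-5.59247254e-04, -2.80640179e-01,  9.59812886e-01,
        -1.53995688e-01],
       [ 0.00000000e+00,  0.00000000e+00,  0.00000000e+00,
         1.00000000e+00]])}
```

```bash
python3 - <<'E'
import cv2
p=cv2.imread("pics/top0.png");print(p.shape);cv2.imwrite("pics/top0c.png",cv2.resize(p[80:320,100:500],None,fx=2,fy=2,interpolation=cv2.INTER_CUBIC))
E
```

```text
(400, 640, 3)
```

View pics/top0c.png

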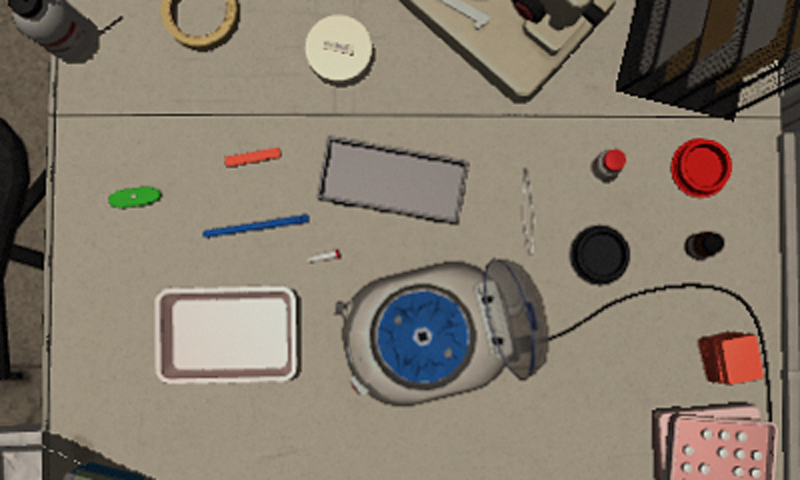

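View pics/side0.png

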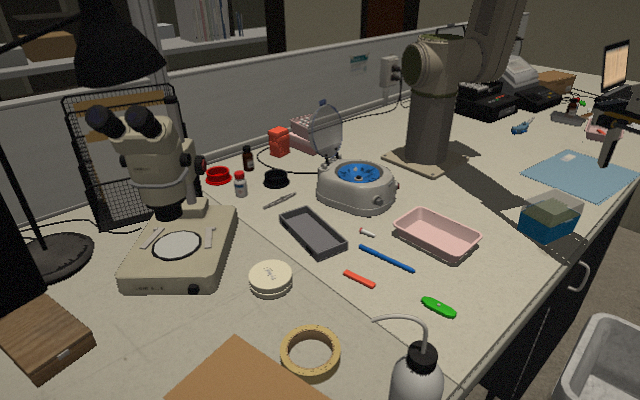

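The top view shows everything: clip at (166,178) in full-frame pixels, strip (226,158), pen (228,193), bottles (405,161) and (452,202), cups (451,163) and (400,207), pink tray (213,247), grey tray (297,170). Centrifuge, microscope and basket are obstacles. Next I segment for poses and obstacle heights.

```bash
cat > seg.py <<'E'
from h import *
p=cv2.imread("pics/top0.png");d=np.load("topd.npy");f=world("top")
hsv=cv2.cvtColor(p,cv2.COLOR_BGR2HSV);H,S,V=hsv.transpose(2,0,1).astype(int)
red=((H<6)|(H>174))&(S>150)
def comp(mask,uv,z,name):
    n,l,st,c=cv2.connectedComponentsWithStats(mask.astype(np.uint8))
    i=1+np.argmin([np.hypot(*(c[k]-uv))-st[k,4]**.5 for k in range(1,n)])
    ys,xs=np.where(l==i)
    w=np.array([f((x,y),z=z)[:2] for x,y in zip(xs,ys)])
    (cx,cy),(a,b),_=r=cv2.minAreaRect((w*1000).astype(np.float32))
    e,v=np.linalg.eigh(np.cov(w.T));ang=np.arctan2(v[1,1],v[0,1])%np.pi
    box=cv2.boxPoints(r);e1=box[1]-box[0];e2=box[2]-box[1];L=e1 if np.hypot(*e1)>np.hypot(*e2) else e2
    print(name,len(w),"mean",w.mean(0).round(4),"rect",round(cx),round(cy),round(a),round(b),"long pca",round(np.degrees(ang),1),"rectang",round(np.degrees(np.arctan2(L[1],L[0]))%180,1))
comp((H>40)&(H<80)&(S>120),(166,178),.008,"clip")
comp((H<12)&(S>120),(226,158),.007,"strip")
comp((H>100)&(H<125)&(S>120),(228,193),.006,"pen")
comp(red,(451,163),.025,"redcup")
comp(red,(407,161),.074,"redcap")
comp(V<60,(400,207),.025,"blackcup")
comp(V<70,(453,202),.07,"vial")
comp((p.max(2).astype(int)>190)&(S<60),(213,247),.004,"pinkfloor")
# depth map world heights
g=np.array([[f((u,v),d=d[v,u]) if d[v,u]>0 else [0,0,-1] for u in range(640)] for v in range(400)])
np.save("g.npy",g)
X,Y,Z=g.transpose(2,0,1)
for nm,(x0,x1,y0,y1) in dict(pink=(.25,.5,.18,.42),pen=(.47,.66,-.05,.2)).items():
    m=(X>x0)&(X<x1)&(Y>y0)&(Y<y1)&(Z>.013)&(Z<.05)
    r=cv2.minAreaRect((g[m][:,:2]*1000).astype(np.float32));print(nm,m.sum(),np.round(r[0]),np.round(r[1]),r[2])
# coarse max-height map
print("cols y:",[round(y,2) for y in np.arange(.5,-.6,-.05)])
for x in np.arange(.9,.2,-.05):
    print(f"{x:.2f}",*[ "%3d"%(100*(Z[(abs(X-x)<.025)&(abs(Y-y)<.025)].max(initial=0))) for y in np.arange(.5,-.6,-.05)])
E
python3 seg.py
```

```text
clip 200 mean [0.547  0.4157] rect 547 415 24 71 long pca 96.9 rectang 98.1
strip 144 mean [0.6016 0.2564] rect 601 257 14 75 long pca 100.4 rectang 100.8
pen 175 mean [0.5085 0.2488] rect 508 251 10 139 long pca 98.9 rectang 98.9
redcup 709 mean [ 0.5872 -0.3464] rect 587 -347 79 79 long pca 120.4 rectang 89.0
redcap 94 mean [ 0.5887 -0.2184] rect 588 -219 26 26 long pca 129.7 rectang 179.3
blackcup 678 mean [ 0.4696 -0.208 ] rect 470 -208 74 78 long pca 86.5 rectang 90.1
vial 45805 mean [ 0.5718 -0.5717] rect 503 -502 726 1065 long pca 18.1 rectang 177.9
pinkfloor 1905 mean [0.3636 0.2842] rect 363 283 91 151 long pca 90.2 rectang 90.4
pink 1044 [399. 286.] [195. 187.] 2.0040957927703857
pen 412 [538.  84.] [214. 153.] 79.61433410644531
cols y: [np.float64(0.5), np.float64(0.45), np.float64(0.4), np.float64(0.35), np.float64(0.3), np.float64(0.25), np.float64(0.2), np.float64(0.15), np.float64(0.1), np.float64(0.05), np.float64(0.0), np.float64(-0.05), np.float64(-0.1), np.float64(-0.15), np.float64(-0.2), np.float64(-0.25), np.float64(-0.3), np.float64(-0.35), np.float64(-0.4), np
[... 655 characters left out ...]
3   3   2   1   0   7   7   3   3   3  30  31   0
0.55   0   1   1   0   0   0   0   3   3   3   2   3   1   0   5   5   3   3   3  30  31   0
0.50   0   0   0   0   1   1   1   1   0   2   3   0   1   0   3   3   0   8   0  30  30   0
0.45   0   0   0   3   3   0   3   1   9   9   9  24  24   0   3   3   1   8   0  30  31   0
0.40   1   0   3   4   3   3   4   6   9   9   9  24  27   1   1   1   1   0   1  30  31   0
0.35   0   0   3   3   1   0   3   6  10   9   9  14  25   2   1   0   0   9   9  30  31   0
0.30   0   0   3   3   3   4   3   0   9   9   9   9  20   0   0   0   0   9   9  30  31   0
0.25  57   0   0   0   0   0   0   0   0   4   0   0   0   0   0   0  10  10   9  30  31   0
```

```bash
python3 - <<'E'
from h import *
g=np.load("g.npy");X,Y,Z=g.transpose(2,0,1)
m=(Z>.1)&(X>.4)&(X<.8)
for y in np.arange(-.24,-.50,-.02):
    k=m&(abs(Y-y)<.01)&(Z<.5); k2=k&(X>.5); print(round(y,2),"min x basket",X[k2].min(initial=9).round(3), "z there",Z[k2][np.argsort(X[k2])[:4]].round(2))
for x in (.45,.5,.55,.6):
    k=m&(abs(X-x)<.02)&(Y<-.3);print(x,"max y panel",Y[k].max().round(3))
k=(Z>.1)&(X>.3)&(X<.52)&(Y>-.16)&(Y<.1);print("lid",X[k].min(),X[k].max(),Y[k].min(),Y[k].max(),Z[k].max())
k=(Z>.1)&(X>.52)&(X<.8)&(Y>-.25)&(Y<.2);print("scope",X[k].min(),Y[k][X[k].argsort()[:5]],Z[k][X[k].argsort()[:5]])
k=(Z>.035)&(Z<.1)&(X>.4)&(X<.55)&(Y>-.4)&(Y<-.28);print("vial",X[k].min(),X[k].max(),Y[k].min(),Y[k].max(),np.median(g[k],0))
E
```

```text
-0.24 min x basket 0.722 z there [0.4 0.4 0.4 0.4]
-0.26 min x basket 0.692 z there [0.11 0.1  0.11 0.12]
-0.28 min x basket 0.682 z there [0.14 0.16 0.13 0.11]
-0.3 min x basket 0.682 z there [0.16 0.16 0.16 0.17]
-0.32 min x basket 0.672 z there [0.2  0.19 0.21 0.19]
-0.34 min x basket 0.676 z there [0.22 0.22 0.22 0.23]
-0.36 min x basket 0.663 z there [0.25 0.26 0.24 0.25]
-0.38 min x basket 0.658 z there [0.15 0.13 0.15 0.27]
-0.4 min x basket 0.655 z there [0.28 0.28 0.19 0.26]
-0.42 min x basket 0.692 z there [0.3  0.28 0.3  0.28]
-0.44 min x basket 0.778 z there [0.3  0.26 0.3  0.3 ]
-0.46 min x basket 0.5 z there [0.16 0.3  0.24 0.17]
-0.48 min x basket 0.5 z there [0.19 0.27 0.16 0.24]
0.45 max y panel -0.468
0.5 max y panel -0.468
0.55 max y panel -0.468
0.6 max y panel -0.467
lid 0.31889219045572686 0.4566625513416303 -0.10825473764088542 0.09711472088052703 0.27164801110382064
scope 0.722485989187472 [-0.24910993 -0.2446234  -0.2428637  -0.24894147 -0.24712899] [0.39920053 0.40109578 0.40050068 0.39988565 0.39944437]
vial 0.4657762097754212 0.4979608119758153 -0.35655402996444635 -0.32788957016176806 [ 0.48025135 -0.33893269  0.07042454]
```

```bash
cat >> h.py <<'E'
def Rt(psi):
    c,s=np.cos(np.radians(psi)),np.sin(np.radians(psi))
    return np.array([[c,s,0],[s,-c,0],[0,0,-1]])
def to(*tg):
    s=robot.read_state();R=Ro.from_rotvec(s["orientation"]).as_matrix()
    print("t",round(s["t"],2),"pos",np.round(s["tool_pos"],4),"psi",round(np.degrees(np.arctan2(R[1,0],R[0,0])),1))
    for x,y,z,psi in tg:
        dp=R.T@(np.array([x,y,z])-s["tool_pos"]);dr=Ro.from_matrix(R.T@Rt(psi)).as_rotvec()
        print((x,y,z,psi),"->",dp.round(4),dr.round(3))
def look(cam,name):
    s=robot.read_state();p,d=robot.read_camera(cam)
    cv2.imwrite(f"pics/{name}.png",p[:,:,::-1]);return s,p,d,world(cam,st=s)
def blob(mask,f,z,near,rmax=.12):
    "largest component within rmax of near (world xy)"
    n,l,st,c=cv2.connectedComponentsWithStats(mask.astype(np.uint8))
    b=max((k for k in range(1,n) if np.hypot(*(f(c[k],z=z)[:2]-near))<rmax),key=lambda k:st[k,4])
    ys,xs=np.where(l==b);w=np.array([f((x,y),z=z)[:2] for x,y in zip(xs,ys)])
    r=cv2.minAreaRect((w*1000).astype(np.float32));e,v=np.linalg.eigh(np.cov(w.T))
    print("n",len(w),"mean",w.mean(0).round(4),"rect",np.round(r[0],1),np.round(r[1],1),"long",round(np.degrees(np.arctan2(v[1,1],v[0,1]))%180,1),"px x",xs.min(),xs.max(),"y",ys.min(),ys.max())
def hsvof(p): return cv2.cvtColor(p,cv2.COLOR_RGB2HSV).transpose(2,0,1).astype(int)
E
python3 -c "
from h import *
to((.547,.4155,.16,97.5))"
```

```text
t 1.0 pos [0.184  0.5711 0.2297] psi 162.1
(0.547, 0.4155, 0.16, 97.5) -> [-0.3932 -0.0368  0.0697] [ 0.    -0.     1.128]
```

move_arm:
  deltas: [-0.393,-0.037,0.07,0,0,1.128,1,-0.393,-0.037,0.07,0,0,1.128,1,-0.393,-0.037,0.07,0,0,1.128,1,-0.393,-0.037,0.07,0,0,1.128,1,-0.393,-0.037,0.07,0,0,1.128,1,-0.393,-0.037,0.07,0,0,1.128,1,-0.393,-0.037,0.07,0,0,1.128,1,-0.393,-0.037,0.07,0,0,1.128,1,-0.393,-0.037,0.07,0,0,1.128,1,-0.393,-0.037,0.07,0,0,1.128,1,-0.393,-0.037,0.07,0,0,1.128,1]

```text
t: 2.38
tool_pos: [0.5458, 0.4163, 0.1602]
orientation: [2.069, 2.364, 0.001]
force: [-0.8, -0.6, 0.0]
opening: 0.0926
gripper_force: 0.0
```

```bash
python3 -c "
from h import *
s,p,d,f=look('wrist','w1');H,S,V=hsvof(p)
blob((H>40)&(H<80)&(S>120),f,.008,(.547,.4155))
to((.547,.4155,.013,97.5))"
```

```text
n 1145 mean [0.5463 0.4172] rect [546.4 415.4] [24.1 69.9] long 98.2 px x 307 329 y 160 221
t 2.42 pos [0.546  0.4161 0.1601] psi 97.6
(0.547, 0.4155, 0.013, 97.5) -> [-0.0008  0.0008  0.1471] [ 0.    -0.     0.002]
```

View pics/w1.png

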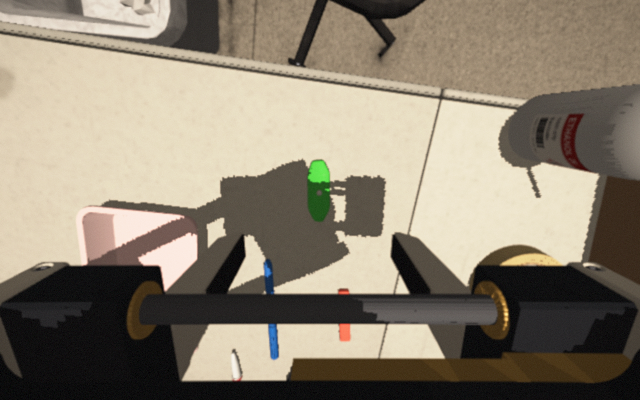

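The wrist view shows the clip at (318,190), centred between the fingers, and its shadow. The measurements agree within 1–2 mm, so I'll grasp.

move_arm:
  deltas: [0,0,0.06,0,0,0,0.7,0,0,0.11,0,0,0,0.7,0,0,0.135,0,0,0,0.7,0,0,0.147,0,0,0,0.7,0,0,0.147,0,0,0,0.7,0,0,0.147,0,0,0,0,0,0,0.147,0,0,0,0,0,0,0.147,0,0,0,0,0,0,0.147,0,0,0,0,0,0,0.147,0,0,0,0,0,0,0.1,0,0,0,0,0,0,0.04,0,0,0,0]
  squeeze: 15

```text
t: 3.92
tool_pos: [0.5452, 0.4143, 0.1182]
orientation: [-2.07, -2.361, 0.007]
force: [1.3, 0.7, -0.4]
opening: 0.0246
gripper_force: 15.0
```

```bash
python3 -c "
from h import *
to((.345,.284,.12,90),(.345,.284,.02,90))"
```

```text
t 3.92 pos [0.5452 0.4143 0.1182] psi 97.5
(0.345, 0.284, 0.12, 90) -> [-0.103  -0.2155 -0.0006] [-0.004  0.002  0.131]
(0.345, 0.284, 0.02, 90) -> [-0.1028 -0.2151  0.0994] [-0.004  0.002  0.131]
```

move_arm:
  deltas: [-0.075,-0.21,0,-0.004,0.002,0.131,0,-0.075,-0.21,0,-0.004,0.002,0.131,0,-0.075,-0.21,0,-0.004,0.002,0.131,0,-0.075,-0.21,0,-0.004,0.002,0.131,0,-0.075,-0.21,0,-0.004,0.002,0.131,0]

```text
t: 4.55
tool_pos: [0.3465, 0.3126, 0.1193]
orientation: [2.22, 2.222, 0.006]
force: [0.3, -0.1, 0.0]
opening: 0.0243
gripper_force: 15.0
```

```bash
python3 -c "
from h import *
s,p,d,f=look('wrist','w2');H,S,V=hsvof(p)
blob((H>40)&(H<80)&(S>120),f,.11,s['tool_pos'][:2])
to((.35,.312,.018,90))"
```

```text
n 3556 mean [0.3463 0.3146] rect [346.1 313.3] [26.  68.3] long 90.4 px x 297 338 y 193 293
t 4.6 pos [0.3482 0.3135 0.12  ] psi 90.0
(0.35, 0.312, 0.018, 90) -> [-0.0018  0.0013  0.102 ] [ 0.005 -0.003  0.   ]
```

View pics/w2.png

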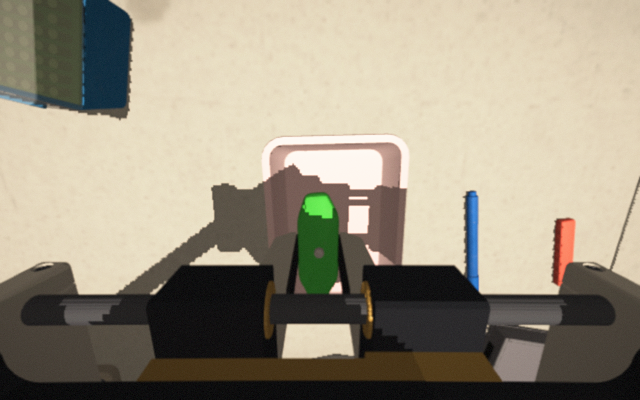

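The clip is held level over the tray (rim at columns 262–410), slightly left of centre as planned. Lowering.

move_arm:
  deltas: [-0.002,0.001,0.06,0.004,-0.003,0,0,-0.002,0.001,0.09,0.004,-0.003,0,0,-0.002,0.001,0.101,0.004,-0.003,0,0,-0.002,0.001,0.101,0.004,-0.003,0,0,-0.002,0.001,0.101,0.004,-0.003,0,0.36,-0.002,0.001,0.101,0.004,-0.003,0,0.36,-0.002,0.001,0.101,0.004,-0.003,0,0.36,-0.002,0.001,0.07,0.004,-0.003,0,0.36,-0.002,0.001,0.02,0.004,-0.003,0,0.4,-0.002,0.001,-0.03,0.004,-0.003,0,0.5]

```text
t: 5.85
tool_pos: [0.3489, 0.3112, 0.1512]
orientation: [2.221, 2.221, -0.001]
force: [0.4, 1.1, 0.1]
opening: 0.0427
gripper_force: 0.0
```

```bash
python3 -c "
from h import *
to((.6015,.2566,.15,100.5))"
```

```text
t 5.85 pos [0.3489 0.3112 0.1512] psi 90.0
(0.6015, 0.2566, 0.15, 100.5) -> [-0.0547  0.2526  0.0012] [-0.     0.001 -0.183]
```

move_arm:
  deltas: [-0.055,0.253,0,0,0,-0.183,0.5,-0.055,0.253,0,0,0,-0.183,0.5,-0.055,0.253,0,0,0,-0.183,0.5,-0.055,0.253,0,0,0,-0.183,0.5,-0.055,0.253,0,0,0,-0.183,0.5,-0.055,0.253,0,0,0,-0.183,0.5]

```text
t: 6.6
tool_pos: [0.6022, 0.2562, 0.1493]
orientation: [-2.01, -2.414, 0.002]
force: [-0.6, -0.9, -0.4]
opening: 0.0463
gripper_force: 0.0
```

```bash
python3 -c "
from h import *
s,p,d,f=look('wrist','w3');H,S,V=hsvof(p)
blob((H<12)&(S>120),f,.007,(.6015,.2566))
to((.6015,.2566,.013,100.5))
s,p,d,f=look('top','t3');H,S,V=hsvof(p)
blob((H>40)&(H<80)&(S>120),f,.012,(.35,.312))"
```

```text
n 871 mean [0.6009 0.257 ] rect [601.1 256.1] [13.3 74.4] long 100.6 px x 311 323 y 158 225
t 6.65 pos [0.6015 0.2567 0.1497] psi 100.5
(0.6015, 0.2566, 0.013, 100.5) -> [-0.000e+00  1.000e-04  1.367e-01] [-0.001  0.    -0.   ]Traceback (most recent call last):
  File "<string>", line 7, in <module>
    blob((H>40)&(H<80)&(S>120),f,.012,(.35,.312))
    ~~~~^^^^^^^^^^^^^^^^^^^^^^^^^^^^^^^^^^^^^^^^^
  File "h.py", line 36, in blob
    b=max((k for k in range(1,n) if np.hypot(*(f(c[k],z=z)[:2]-near))<rmax),key=lambda k:st[k,4])
ValueError: max() iterable argument is empty
```

move_arm:
  deltas: [0,0,0.06,0,0,0,0.5,0,0,0.11,0,0,0,0.5,0,0,0.13,0,0,0,0.5,0,0,0.137,0,0,0,0.5,0,0,0.137,0,0,0,0.5,0,0,0.137,0,0,0,0,0,0,0.137,0,0,0,0,0,0,0.137,0,0,0,0,0,0,0.137,0,0,0,0,0,0,0.137,0,0,0,0,0,0,0.09,0,0,0,0,0,0,0.03,0,0,0,0]
  squeeze: 15

```text
t: 8.2
tool_pos: [0.6004, 0.2558, 0.1183]
orientation: [-2.008, -2.413, 0.008]
force: [0.7, 0.7, 0.2]
opening: 0.0136
gripper_force: 15.0
```

```bash
python3 -c "
from h import *
to((.382,.256,.12,90))"
```

```text
t 8.2 pos [0.6004 0.2558 0.1183] psi 100.5
(0.382, 0.256, 0.12, 90) -> [ 0.04   -0.2147 -0.0007] [-0.005  0.002  0.183]
```

move_arm:
  deltas: [0.04,-0.215,0,-0.005,0.002,0.183,0,0.04,-0.215,0,-0.005,0.002,0.183,0,0.04,-0.215,0,-0.005,0.002,0.183,0,0.04,-0.215,0,-0.005,0.002,0.183,0,0.04,-0.215,0,-0.005,0.002,0.183,0,0.04,-0.215,0,-0.005,0.002,0.183,0]

```text
t: 8.95
tool_pos: [0.3844, 0.2568, 0.1201]
orientation: [2.219, 2.22, 0.009]
force: [0.5, 0.2, -0.1]
opening: 0.0134
gripper_force: 15.0
```

```bash
python3 -c "
from h import *
s,p,d,f=look('wrist','w4');H,S,V=hsvof(p)
blob((H>40)&(H<80)&(S>120),f,.012,(.35,.312))
blob((H<12)&(S>120),f,.107,(.382,.256))
to((.382,.256,.018,90))"
```

```text
n 1727 mean [0.3512 0.314 ] rect [350.9 312.2] [69.3 23.2] long 90.2 px x 267 293 y 103 181
n 2452 mean [0.3843 0.2589] rect [384.7 257.3] [72.9 15.6] long 89.9 px x 306 330 y 188 293
t 9.0 pos [0.3846 0.2568 0.1201] psi 90.0
(0.382, 0.256, 0.018, 90) -> [-0.001  -0.0032  0.1021] [ 0.006 -0.002 -0.   ]
```

View pics/w4.png

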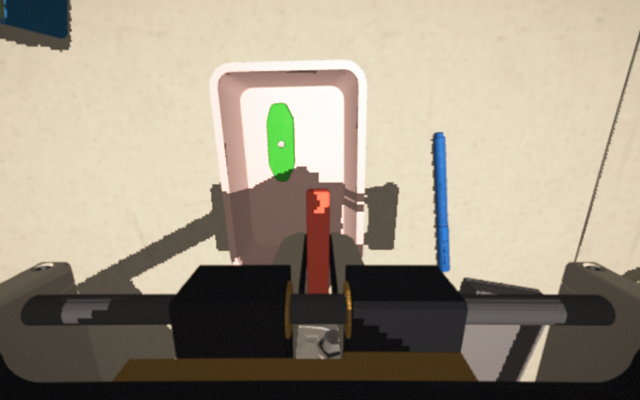

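The clip lies flat on the tray floor (281,144), and the strip is held over the other half at (318,240). Lowering.

move_arm:
  deltas: [-0.001,-0.003,0.06,0.005,-0.002,0,0,-0.001,-0.003,0.09,0.005,-0.002,0,0,-0.001,-0.003,0.101,0.005,-0.002,0,0,-0.001,-0.003,0.101,0.005,-0.002,0,0,-0.001,-0.003,0.101,0.005,-0.002,0,0.24,-0.001,-0.003,0.101,0.005,-0.002,0,0.24,-0.001,-0.003,0.101,0.005,-0.002,0,0.24,-0.001,-0.003,0.07,0.005,-0.002,0,0.24,-0.001,-0.003,0.02,0.005,-0.002,0,0.3,-0.001,-0.003,-0.03,0.005,-0.002,0,0.5]

```text
t: 10.25
tool_pos: [0.3801, 0.2554, 0.1512]
orientation: [-2.221, -2.221, 0.001]
force: [0.6, 0.7, -0.0]
opening: 0.0338
gripper_force: 0.0
```

```bash
python3 -c "
from h import *
s,p,d,f=look('wrist','w5');H,S,V=hsvof(p)
blob((H>100)&(H<125)&(S>120),f,.006,(.5085,.25))
to((.508,.25,.15,98.9))"
```

```text
n 1156 mean [0.5066 0.2531] rect [507.2 250.5] [ 10.6 142.9] long 99.0 px x 428 441 y 130 255
t 10.3 pos [0.3835 0.2573 0.159 ] psi 90.0
(0.508, 0.25, 0.15, 98.9) -> [-0.0074  0.1244  0.01  ] [ 0.009 -0.004 -0.155]
```

move_arm:
  deltas: [-0.006,0.126,0,0,0,-0.155,0.5,-0.006,0.126,0,0,0,-0.155,0.5,-0.006,0.126,0,0,0,-0.155,0.5,-0.006,0.126,0,0,0,-0.155,0.5,-0.006,0.126,0,0,0,-0.155,0.5]

```text
t: 10.92
tool_pos: [0.5055, 0.2499, 0.1502]
orientation: [2.042, 2.387, 0.0]
force: [-0.3, -0.1, 0.2]
opening: 0.0468
gripper_force: 0.0
```

```bash
python3 -c "
from h import *
s,p,d,f=look('wrist','w6');H,S,V=hsvof(p)
blob((H>100)&(H<125)&(S>120),f,.006,(.5085,.25))
to((.5073,.2505,.013,98.9))
print(robot.read_camera and [ (n,[(np.round(r['uv']),round(r['confidence'],2),np.round(f(r['uv'],z=.01),3)) for r in robot.recognise('wrist',n)]) for n in ('pink_tray','orange_strip','green_clip')])
p,d=robot.read_camera('top');f=world('top');H,S,V=hsvof(p);cv2.imwrite('pics/t6.png',p[80:320,100:500,::-1])
blob((H<12)&(S>120),f,.012,(.38,.255),.06)
blob((H>40)&(H<80)&(S>120),f,.012,(.35,.312),.06)
g=np.load('g.npy');X,Y,Z=g.transpose(2,0,1)
m=(X>.48)&(X<.64)&(Y>-.03)&(Y<.18)&(Z>.014)&(Z<.04)
m=cv2.morphologyEx(m.astype(np.uint8),cv2.MORPH_CLOSE,np.ones((3,3)));n,l,st,c=cv2.connectedComponentsWithStats(m)
for k in range(1,n):
  if st[k,4]>20: print(st[k],cv2.minAreaRect((g[l==k][:,:2]*1000).astype(np.float32)))
"
```

```text
n 1104 mean [0.5072 0.2535] rect [508.  250.5] [  9.1 142.4] long 98.9 px x 316 324 y 124 252
t 10.97 pos [0.5056 0.25   0.1504] psi 98.9
(0.5073, 0.2505, 0.013, 98.9) -> [0.0002 0.0017 0.1374] [ 0.001 -0.     0.001]
[('pink_tray', [(array([160., 133.]), 0.96, array([0.34 , 0.287, 0.01 ]))]), ('orange_strip', [(array([204., 166.]), 0.57, array([0.385, 0.26 , 0.01 ]))]), ('green_clip', [])]
n 83 mean [0.3814 0.2711] rect [381.5 269.8] [10.6 45.4] long 88.3 px x 211 228 y 238 242
n 202 mean [0.3518 0.3122] rect [352.1 312.3] [21.2 66.8] long 90.2 px x 191 216 y 247 255
[259 148  74  44 391] ((568.8204345703125, 66.75614929199219), (190.7119140625, 87.02033233642578), 79.93510437011719)
```

move_arm:
  deltas: [0,0.002,0.06,0,0,0,0.5,0,0.002,0.11,0,0,0,0.5,0,0.002,0.13,0,0,0,0.5,0,0.002,0.137,0,0,0,0.5,0,0.002,0.137,0,0,0,0.5,0,0.002,0.137,0,0,0,0,0,0.002,0.137,0,0,0,0,0,0.002,0.137,0,0,0,0,0,0.002,0.137,0,0,0,0,0,0.002,0.137,0,0,0,0,0,0.002,0.09,0,0,0,0,0,0.002,0.03,0,0,0,0]
  squeeze: 15

```text
t: 12.68
tool_pos: [0.5066, 0.2492, 0.1187]
orientation: [-2.041, -2.385, 0.007]
force: [0.4, 0.5, -0.3]
opening: 0.0094
gripper_force: 15.0
```

```bash
python3 -c "
from h import *
to((.567,.07,.12,79.9))"
```

```text
t 12.68 pos [0.5066 0.2492 0.1187] psi 98.9
(0.567, 0.07, 0.12, 79.9) -> [-0.1864  0.032  -0.0012] [-0.005  0.002  0.331]
```

move_arm:
  deltas: [-0.186,0.032,0,-0.005,0.002,0.331,0,-0.186,0.032,0,-0.005,0.002,0.331,0,-0.186,0.032,0,-0.005,0.002,0.331,0,-0.186,0.032,0,-0.005,0.002,0.331,0,-0.186,0.032,0,-0.005,0.002,0.331,0,-0.186,0.032,0,-0.005,0.002,0.331,0]

```text
t: 13.42
tool_pos: [0.5682, 0.0724, 0.1194]
orientation: [2.406, 2.019, 0.007]
force: [0.7, -0.1, -0.9]
opening: 0.0097
gripper_force: 15.0
```

```bash
python3 -c "
from h import *
s,p,d,f=look('wrist','w7');H,S,V=hsvof(p)
blob((H>100)&(H<125)&(S>120),f,.107,(.567,.07))
for uv in ((0,0),): pass
to((.568,.068,.018,79.9))"
```

```text
n 2825 mean [0.5717 0.0924] rect [572.   90.5] [108.1  12. ] long 80.1 px x 309 327 y 127 293
t 13.47 pos [0.5682 0.0725 0.1195] psi 80.0
(0.568, 0.068, 0.018, 79.9) -> [-0.0047  0.0002  0.1015] [ 0.004 -0.003  0.002]
```

View pics/w7.png

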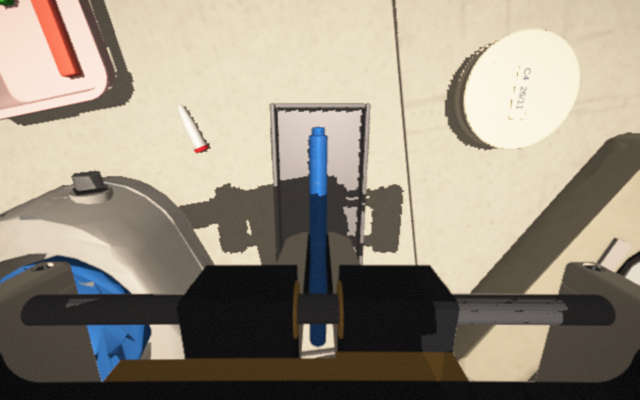

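The pen is held aligned over the grey tray (tray columns 272–369, far edge row 104; pen column 318). Lowering.

move_arm:
  deltas: [-0.005,0,0.06,0.004,-0.003,0,0,-0.005,0,0.09,0.004,-0.003,0,0,-0.005,0,0.101,0.004,-0.003,0,0,-0.005,0,0.101,0.004,-0.003,0,0,-0.005,0,0.101,0.004,-0.003,0,0.22,-0.005,0,0.101,0.004,-0.003,0,0.22,-0.005,0,0.101,0.004,-0.003,0,0.22,-0.005,0,0.08,0.004,-0.003,0,0.22,-0.005,0,0.03,0.004,-0.003,0,0.3,-0.005,0,-0.03,0.004,-0.003,0,0.6,-0.005,0,-0.08,0.004,-0.003,0,1,-0.005,0,-0.08,0.004,-0.003,0,1]

```text
t: 14.98
tool_pos: [0.5707, 0.066, 0.2061]
orientation: [2.403, 2.013, 0.012]
force: [-0.7, 0.1, 0.3]
opening: 0.0534
gripper_force: 0.0
```

```bash
python3 -c "
from h import *
s,p,d,f=look('wrist','w8');H,S,V=hsvof(p)
blob((H>100)&(H<125)&(S>120),f,.012,(.567,.07),.06)
to((.586,-.218,.20,180))"
```

```text
n 829 mean [0.5694 0.0681] rect [569.8  67.9] [142.4  10.4] long 79.5 px x 311 319 y 122 234
t 15.03 pos [0.5691 0.066  0.2027] psi 79.9
(0.586, -0.218, 0.2, 180) -> [-0.2766  0.0663  0.003 ] [ 0.005  0.005 -1.747]
```

View pics/w8.png

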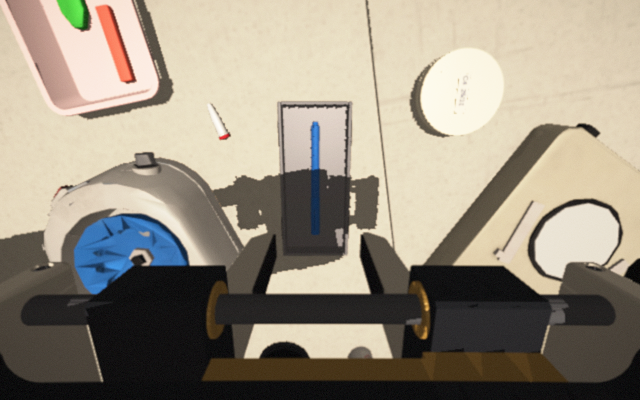

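The pen lies in the grey tray (315,180), with clip and strip in the pink tray at upper left. Now the bottles.

move_arm:
  deltas: [-0.05,0.012,0,0,0,-0.18,1,-0.1,0.024,0,0,0,-0.36,1,-0.14,0.036,0,0,0,-0.54,1,-0.18,0.046,0,0,0,-0.72,1,-0.22,0.056,0,0,0,-0.9,1,-0.25,0.066,0,0,0,-1.08,1,-0.277,0.066,0.003,0,0,-1.26,1,-0.277,0.066,0.003,0,0,-1.44,1,-0.277,0.066,0.003,0.005,0.005,-1.6,1,-0.277,0.066,0.003,0.005,0.005,-1.747,1,-0.277,0.066,0.003,0.005,0.005,-1.747,1,-0.277,0.066,0.003,0.005,0.005,-1.747,1]

```text
t: 16.52
tool_pos: [0.5834, -0.2181, 0.1956]
orientation: [-0.005, -3.134, -0.001]
force: [0.3, -0.6, 0.9]
opening: 0.0927
gripper_force: 0.0
```

```bash
python3 -c "
from h import *
s,p,d,f=look('wrist','w9');H,S,V=hsvof(p)
red=((H<6)|(H>174))&(S>150)
blob(red,f,.07,(.588,-.218),.05)
blob(red,f,.025,(.587,-.347),.06)
for n in ('red_bottle','red_cup','black_cup','brown_vial'):
  for r in robot.recognise('wrist',n): print(n,np.round(r['uv']),round(r['confidence'],2),np.round(f(r['uv'],d=d[int(r['uv'][1]),int(r['uv'][0])]),3))
to((.586,-.218,.048,180))"
```

```text
n 562 mean [ 0.5877 -0.2198] rect [ 587.5 -219.4] [25.7 27.8] long 169.2 px x 304 329 y 189 215
n 3547 mean [ 0.5846 -0.3465] rect [ 586.6 -346.3] [74.  84.1] long 121.8 px x 173 243 y 157 221
red_bottle [318. 196.] 0.62 [ 0.58  -0.218  0.075]
red_cup [209. 188.] 0.72 [ 0.588 -0.354  0.004]
black_cup [323.  85.] 0.71 [ 0.468 -0.212  0.005]
black_cup [562. 170.] 0.49 [0.566 0.075 0.009]
brown_vial [189.  93.] 0.78 [ 0.484 -0.332  0.08 ]
t 16.77 pos [ 0.5839 -0.2182  0.1968] psi 180.0
(0.586, -0.218, 0.048, 180) -> [-0.003   0.0003  0.1488] [-0.    -0.006 -0.001]
```

View pics/w9.png

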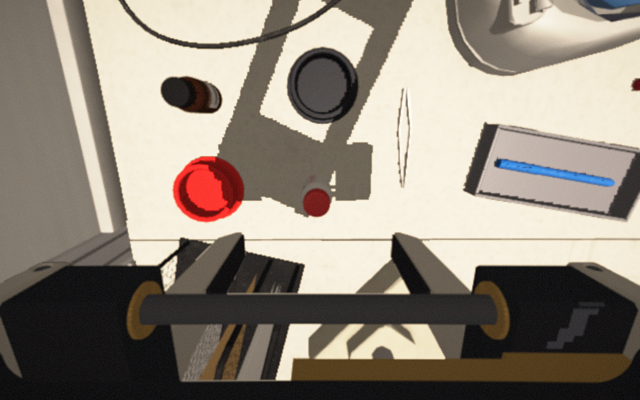

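The bottle's cap is at (317,202), the red cup at (208,188), the vial at (178,92), and the black cup at (323,85). Grasping the bottle at its upper body, so the fingers will clear the cup rim.

move_arm:
  deltas: [-0.004,-0.001,0.06,0,-0.006,0,1,-0.005,-0.001,0.11,0,-0.006,0,1,-0.005,-0.001,0.14,0,-0.006,0,1,-0.005,-0.001,0.152,0,-0.006,0,1,-0.005,-0.001,0.152,0,-0.006,0,1,-0.005,-0.001,0.152,0,-0.006,0,0.6,-0.005,-0.001,0.152,0,-0.006,0,0.5,-0.005,-0.001,0.152,0,-0.006,0,0.4,-0.005,-0.001,0.152,0,-0.006,0,0.3,-0.005,-0.001,0.152,0,-0.006,0,0.3,-0.005,-0.001,0.152,0,-0.006,0,0.3,-0.005,-0.001,0.152,0,-0.006,0,0.3]
  squeeze: 12

```text
t: 18.27
tool_pos: [0.5879, -0.2192, 0.0447]
orientation: [0.0, -3.141, -0.0]
force: [-0.0, -0.5, 0.1]
opening: 0.0335
gripper_force: 12.0
```

```bash
python3 -c "
from h import *
print(robot.read_state()['gripper_force'],robot.read_state()['opening'])
to((.586,-.3465,.10,180),(.586,-.3465,.051,180))"
```

```text
11.995683538189041 0.033523711678509184
t 18.27 pos [ 0.5879 -0.2192  0.0447] psi -180.0
(0.586, -0.3465, 0.1, 180) -> [ 0.002  -0.1273 -0.0553] [ 0. -0.  0.]
(0.586, -0.3465, 0.051, 180) -> [ 0.002  -0.1273 -0.0063] [ 0. -0.  0.]
```

move_arm:
  deltas: [0,0,-0.02,0,0,0,0.3,0,0,-0.05,0,0,0,0.3,0,0,-0.065,0,0,0,0.3,0,-0.02,-0.065,0,0,0,0.3,0.001,-0.05,-0.065,0,0,0,0.3,0.002,-0.085,-0.065,0,0,0,0.3,0.002,-0.115,-0.065,0,0,0,0.3,0.002,-0.127,-0.065,0,0,0,0.3,0.002,-0.127,-0.065,0,0,0,0.3,0.002,-0.127,-0.065,0,0,0,0.3]

```text
t: 19.52
tool_pos: [0.5859, -0.3453, 0.1093]
orientation: [0.001, -3.141, -0.001]
force: [0.6, 0.1, -1.3]
opening: 0.0336
gripper_force: 12.0
```

```bash
python3 -c "
from h import *
s,p,d,f=look('wrist','w10');H,S,V=hsvof(p)
red=((H<6)|(H>174))&(S>150)
for n in ('red_bottle','red_cup','black_cup','brown_vial'):
  for r in robot.recognise('wrist',n): print(n,np.round(r['uv']),round(r['confidence'],2),np.round(f(r['uv'],d=d[int(r['uv'][1]),int(r['uv'][0])]),3))
to((.586,-.3465,.051,180))
print(robot.read_state()['opening'])"
```

```text
red_bottle [317. 252.] 0.83 [ 0.574 -0.346  0.131]
red_cup [305. 193.] 0.7 [ 0.576 -0.358  0.004]
black_cup [487.  64.] 0.93 [ 0.466 -0.205  0.003]
t 19.77 pos [ 0.5863 -0.3455  0.11  ] psi -179.9
(0.586, -0.3465, 0.051, 180) -> [ 0.0003 -0.001   0.059 ] [-0.     0.     0.001]
0.03368126489673346
```

View pics/w10.png

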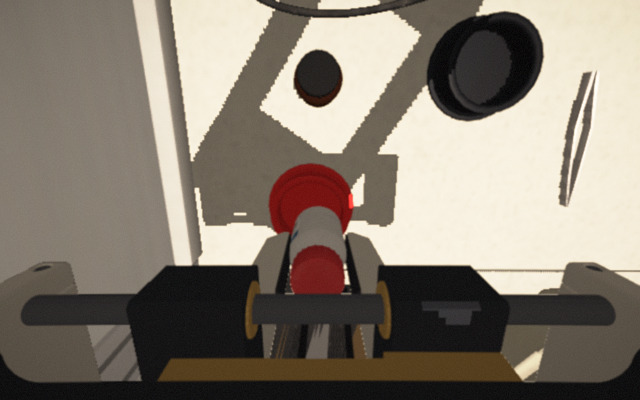

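The held bottle is upright at (317,252), but the cup seems centred at column 311, a few mm left. I'll measure the cup rim with depth.

```bash
cat > cup.py <<'E'
from h import *
from scipy.optimize import least_squares
def cupfit(s,p,d,f,near,rad=.055):
    P=[]
    for v in range(0,262):
        for u in range(0,640):
            if d[v,u]>0:
                w=f((u,v),d=d[v,u])
                if np.hypot(*(w[:2]-near))<rad and .024<w[2]<.036: P.append(w)
    P=np.array(P);e=[]
    # rim ring: radii 28.5..35.5, mean ~32
    r=least_squares(lambda c:np.maximum(0,abs(np.hypot(*(P[:,:2]-c).T)-.032)-.0035)*1e3,near)
    print(len(P),"z med",np.median(P[:,2]).round(4),"centre",r.x.round(4),"res",np.abs(r.fun).mean().round(2),"y range",P[:,1].min().round(3),P[:,1].max().round(3),"x",P[:,0].min().round(3),P[:,0].max().round(3))
E
python3 -c "
from cup import *
s,p,d,f=look('wrist','w11')
cupfit(s,p,d,f,np.array([.586,-.35]));cupfit(s,p,d,f,np.array([.468,-.208]))
H,S,V=hsvof(p)
# foot via colour columns
red=((H<6)|(H>174))&(S>150);red[225:]=0
for v in (185,195,205): c=np.where(red[v])[0]; print(v,c.min(),c.max(),[f((x,v),z=0.0)[1].round(4) for x in (c.min(),c.max())])
"
```

```text
1140 z med 0.0287 centre [ 0.5889 -0.3524] res 0.01 y range -0.387 -0.318 x 0.554 0.607
3032 z med 0.0286 centre [ 0.4699 -0.2136] res 0.01 y range -0.248 -0.178 x 0.435 0.505
185 274 348 [np.float64(-0.3873), np.float64(-0.317)]
195 270 351 [np.float64(-0.3916), np.float64(-0.3138)]
205 269 352 [np.float64(-0.393), np.float64(-0.3124)]
```

move_arm:
  deltas: [-0.002,-0.007,0,0,0,0,0.3,-0.002,-0.007,0.01,0,0,0,0.3,-0.002,-0.007,0.03,0,0,0,0.3,-0.002,-0.007,0.05,0,0,0,0.3,-0.002,-0.007,0.058,0,0,0,0.3,-0.002,-0.007,0.0595,0,0,0,0.3,-0.002,-0.007,0.0595,0,0,0,0.3,-0.002,-0.007,0.0595,0,0,0,0.3]

```text
t: 20.82
tool_pos: [0.5881, -0.3534, 0.0504]
orientation: [-0.0, 3.141, -0.0]
force: [0.2, 0.7, -1.0]
opening: 0.0341
gripper_force: 12.0
```

```bash
python3 -c "
from h import *
to((.588,-.3525,.05,180));print(robot.read_state()['force'],robot.read_state()['opening'])"
```

```text
t 20.82 pos [ 0.5881 -0.3534  0.0504] psi -180.0
(0.588, -0.3525, 0.05, 180) -> [0.0001 0.0009 0.0004] [-0.  0.  0.]
[ 0.23875817  0.65467261 -1.0092607 ] 0.034129722333817496
```

Opening with about 0.5 mm to the floor, then rising straight up.

move_arm:
  deltas: [0,0.001,0,0,0,0,0.38,0,0.001,0,0,0,0,0.42,0,0.001,0,0,0,0,0.5,0,0.001,0,0,0,0,0.6,0,0.001,0,0,0,0,0.7,0,0.001,0,0,0,0,0.7,0,0.001,-0.04,0,0,0,0.7,0,0.001,-0.09,0,0,0,0.7,0,0.001,-0.14,0,0,0,1,0,0.001,-0.15,0,0,0,1,0,0.001,-0.15,0,0,0,1]

```text
t: 22.2
tool_pos: [0.5884, -0.3525, 0.201]
orientation: [-0.0, 3.14, -0.002]
force: [0.3, -0.0, -1.0]
opening: 0.0903
gripper_force: 0.0
```

```bash
cat > vial.py <<'E'
from h import *
def vialfit(s,p,d,f,near,z0,z1,rad=.03):
    P=[]
    for v in range(0,262):
        for u in range(0,640):
            if d[v,u]>0:
                w=f((u,v),d=d[v,u])
                if np.hypot(*(w[:2]-near))<rad and z0<w[2]<z1: P.append(w)
    P=np.array(P);(c,r)=cv2.minEnclosingCircle((P[:,:2]*1000).astype(np.float32));print(len(P),"mean",P.mean(0).round(4),"circ",np.round(c,1),round(r,1))
E
python3 -c "
from vial import *
from cup import cupfit
s,p,d,f=look('wrist','w12')
vialfit(s,p,d,f,np.array([.588,-.3525]),.07,.09)
vialfit(s,p,d,f,np.array([.481,-.339]),.07,.09)
cupfit(s,p,d,f,np.array([.47,-.213]))
to((.481,-.339,.20,180))"
```

```text
597 mean [ 0.5874 -0.3534  0.078 ] circ [ 588.2 -353.3] 14.1
685 mean [ 0.4823 -0.3458  0.0794] circ [ 482.3 -345.7] 13.1
1414 z med 0.0287 centre [ 0.4699 -0.2132] res 0.01 y range -0.248 -0.178 x 0.435 0.505
t 22.25 pos [ 0.5877 -0.352   0.199 ] psi -180.0
(0.481, -0.339, 0.2, 180) -> [ 0.1066  0.013  -0.0009] [ 0.001 -0.001  0.   ]
```

View pics/w12.png

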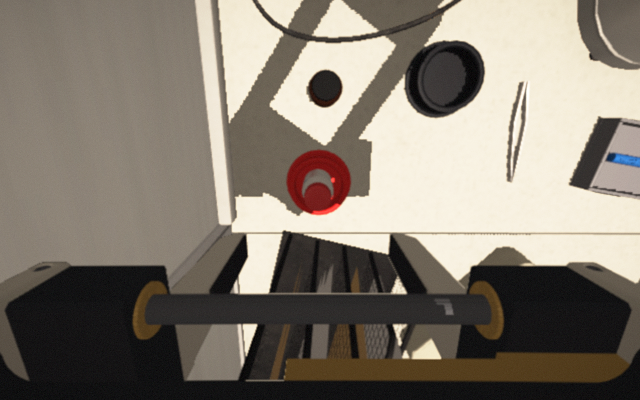

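The red bottle stands centred in the red cup (317,187). The vial is at (325,88), measured at (0.4823, -0.3457).

move_arm:
  deltas: [0.05,0.003,0,0,0,0,1,0.106,0.006,0,0,0,0,1,0.106,0.006,0,0,0,0,1,0.106,0.006,0,0,0,0,1,0.106,0.006,0.06,0,0,0,1,0.106,0.006,0.11,0,0,0,1,0.106,0.006,0.14,0,0,0,1,0.106,0.006,0.154,0,0,0,1,0.106,0.006,0.154,0,0,0,1,0.106,0.006,0.154,0,0,0,0.7,0.106,0.006,0.154,0,0,0,0.5,0.106,0.006,0.154,0,0,0,0.45]

```text
t: 23.75
tool_pos: [0.4826, -0.3469, 0.0475]
orientation: [-0.0, 3.14, -0.002]
force: [-0.2, 0.3, 0.1]
opening: 0.0675
gripper_force: 0.0
```

move_arm:
  deltas: [0,0,0,0,0,0,0.4,0,0,0,0,0,0,0.3,0,0,0,0,0,0,0.3,0,0,0,0,0,0,0.3,0,0,0,0,0,0,0.3,0,0,-0.02,0,0,0,0.3,0,0,-0.05,0,0,0,0.3,0,0,-0.065,0,0,0,0.3,0,0,-0.065,0,0,0,0.3]
  squeeze: 12

```text
t: 24.88
tool_pos: [0.4831, -0.3472, 0.1136]
orientation: [-0.0, 3.139, -0.004]
force: [0.0, -0.0, -0.6]
opening: 0.0331
gripper_force: 12.0
```

```bash
python3 -c "
from h import *
to((.47,-.2133,.111,180));print(robot.read_state()['force'],robot.read_state()['opening'])"
```

```text
t 24.88 pos [ 0.4831 -0.3472  0.1136] psi -180.0
(0.47, -0.2133, 0.111, 180) -> [0.0131 0.1339 0.0022] [-0.003  0.003  0.   ]
[ 0.03994424 -0.03268189 -0.62980647] 0.03311327191240983
```

The vial is held. The centrifuge lid (y > -0.108) would be close to the gripper body over the black cup, so I turn the gripper 35° to stay clear.

move_arm:
  deltas: [0,0.02,0,0,0,0.1,0.3,0.002,0.05,0,0,0,0.25,0.3,0.006,0.085,0,0,0,0.4,0.3,0.01,0.115,0,0,0,0.55,0.3,0.013,0.134,0,-0.003,0.003,0.61,0.3,0.013,0.134,0,-0.003,0.003,0.61,0.3,0.013,0.134,0,-0.003,0.003,0.61,0.3]

```text
t: 25.75
tool_pos: [0.4689, -0.2128, 0.1109]
orientation: [-0.94, -2.994, -0.004]
force: [-0.2, -0.6, -0.8]
opening: 0.033
gripper_force: 12.0
```

```bash
python3 -c "
from cup import *
s,p,d,f=look('wrist','w13')
cupfit(s,p,d,f,np.array([.47,-.213]))
to((.47,-.2133,.0525,145));print(robot.read_state()['force'],robot.read_state()['opening'])"
```

```text
1234 z med 0.0286 centre [ 0.4696 -0.2128] res 0.01 y range -0.248 -0.178 x 0.435 0.501
t 25.8 pos [ 0.4689 -0.213   0.111 ] psi 145.1
(0.47, -0.2133, 0.0525, 145) -> [-0.0013  0.0003  0.0585] [ 0.002 -0.004  0.002]
[-0.48719632 -0.00140574 -1.11512209] 0.033070321570603065
```

View pics/w13.png

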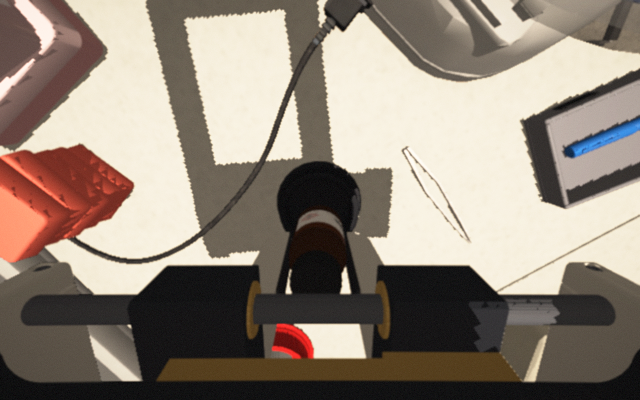

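The vial is upright at (318,260), above the black cup (318,200), and the lid is clear. Lowering.

move_arm:
  deltas: [-0.001,0,0.015,0.002,-0.004,0,0.3,-0.001,0,0.035,0.002,-0.004,0,0.3,-0.001,0,0.05,0.002,-0.004,0,0.3,-0.001,0,0.057,0.002,-0.004,0,0.3,-0.001,0,0.0592,0.002,-0.004,0,0.3,-0.001,0,0.0592,0.002,-0.004,0,0.3,-0.001,0,0.0592,0.002,-0.004,0,0.3]

```text
t: 26.68
tool_pos: [0.4703, -0.213, 0.0528]
orientation: [0.943, 2.995, -0.001]
force: [0.1, 0.1, -0.4]
opening: 0.0332
gripper_force: 12.0
```

move_arm:
  deltas: [0,0,0,0,0,0,0.38,0,0,0,0,0,0,0.42,0,0,0,0,0,0,0.5,0,0,0,0,0,0,0.6,0,0,0,0,0,0,0.65,0,0,0,0,0,0,0.65,0,0,-0.04,0,0,0,0.65,0,0,-0.09,0,0,0,0.65,0,0,-0.14,0,0,0,0.65,0,0,-0.19,0,0,0,0.65,0,0,-0.19,0,0,0,0.65]

```text
t: 28.05
tool_pos: [0.472, -0.2139, 0.2476]
orientation: [0.94, 2.988, -0.003]
force: [0.1, -0.3, -0.8]
opening: 0.0606
gripper_force: 0.0
```

```bash
python3 -c "
from vial import *
s,p,d,f=look('wrist','w14')
vialfit(s,p,d,f,np.array([.47,-.213]),.075,.095)
p,d=robot.read_camera('top');f=world('top');H,S,V=hsvof(p)
blob((H>100)&(H<125)&(S>120),f,.012,(.568,.068),.07)
for n,a,z in (('strip',(H<12)&(S>120),.012),('clip',(H>40)&(H<80)&(S>120),.012)):
  print(n);blob(a,f,z,(.365,.284),.08)
blob(((H<6)|(H>174))&(S>150),f,.025,(.587,-.347),.06)
cv2.imwrite('pics/t14.png',cv2.resize(p[80:320,100:500,::-1],None,fx=2,fy=2))"
```

```text
411 mean [ 0.4697 -0.2123  0.0839] circ [ 470.5 -212.9] 13.2
n 171 mean [0.5695 0.0667] rect [569.7  68.5] [139.7   9.6] long 79.9 px x 270 321 y 164 175
strip
n 139 mean [0.3816 0.2562] rect [381.5 256.5] [10.6 72. ] long 90.0 px x 211 238 y 238 242
clip
n 201 mean [0.3518 0.3122] rect [352.1 312.3] [21.2 66.8] long 90.2 px x 191 216 y 247 255
n 105 mean [ 0.6041 -0.3208] rect [ 604.7 -319.4] [16.7 63.2] long 145.1 px x 435 449 y 149 168
```

View pics/t14.png

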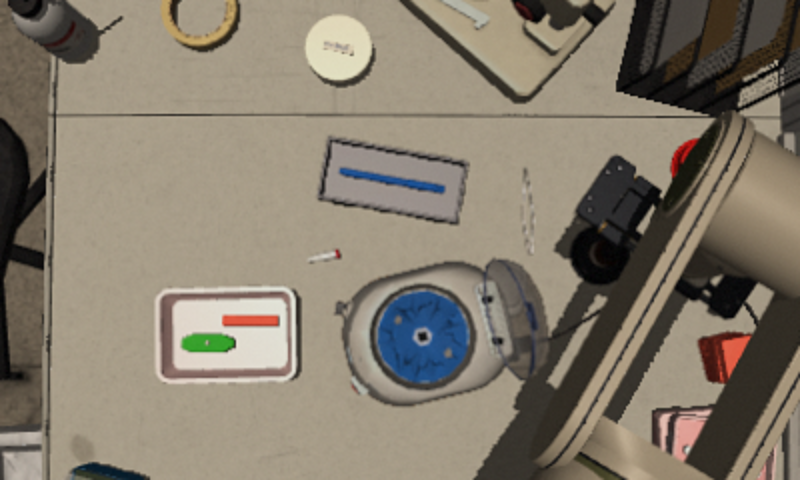

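View pics/w14.png

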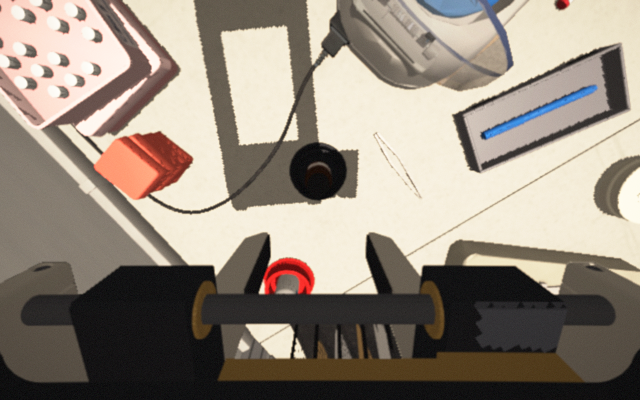

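The top view shows the clip (208,343), strip (250,321) and pen (392,181) in their trays. The wrist view shows the vial standing in the black cup (318,172) with its top at 84 mm, and the bottle in the red cup (288,282). The arm is clear, so I'm handing in.

```bash
python3 -c "
from h import *
print(robot.close_job())"
```

```text
the job is handed in; nothing more can be done
None
```

I handed the job in at about 28 s of the 120 s, with all five things measured inside their own places, the two bottles upright and the arm clear; the judge gave no result back.

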